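# Set the air valve of the airbrush bench

### The arm

A 7-joint arm with a two-finger parallel gripper is mounted at the origin on the work surface. World frame = base frame: x ahead of the robot, y to its left, z up, the work surface at z = 0. Lengths are in m, angles in rad, forces in N, time in s.
With the tool pointing down it reaches from about 0.425 to 0.95 m from the base axis. Payload 4.7 kg.
Tool frame: the origin (TCP) lies on the centre line of the jaws, within the pads' length; the fingertips stand robot.nose_length ahead of it and the grasp point (between the pads) lies 8 mm behind it (robot.nose_length is the distance from the TCP to the fingertips, in m); z points along the fingers, y is the line along which they close (so a half turn about z gives the same grasp; the last joint's range is limited). The gripper opens to 85 mm and grips with 20 to 120 N. Pads are 22 mm wide; open, the fingers measure 114 mm over their backs; the gripper's body (76 mm by 85 mm) begins 54 mm behind the grasp point. The pads swing forward as they close: fully open they stand 13 mm farther back than shut.
Start: joints at [1.293, 0.469, -0.049, 1.532, 0.024, 1.141, -0.082], TCP at [0.166, -0.654, 0.217] pointing down, gripper open.
Joint ranges: [-2.59, 2.59], [-0.33, 1.99], [-1.39, 1.29], [0.1, 2.45], [-1.04, 4.18], [0.21, 1.99], [-2.66, 2.66]. Speed limits (rad/s): [2.57, 2.57, 3.14, 3.14, 3.14, 3.14, 3.14].

### API

Orientations are given as [roll, pitch, yaw] about the fixed x, y, z axes, in that order (R = Rz(yaw) Ry(pitch) Rx(roll)).
In Python, from plant import robot gives the robot as it stands. Calls block until the motion is done:
- robot.goto(position, orientation): joint-space move of the TCP to a pose.
- robot.move_straight(position, vel=0.15, attitude=None, contact_N=None): straight line of the TCP; attitude=None keeps the orientation; vel is the mean speed in m/s. With contact_N (N) it stops when the force on the tool has changed by that much, and returns True; else False.
- robot.move_joints(angles): joint-space move.
- robot.grip(opening, strength=None): opening from 0.0 (shut) to 1.0 (fully open); strength is the grip in N (None keeps the last); returns when the fingers have stopped.
- robot.sleep(seconds).
- robot.inverse_kinematics(position, orientation): joint angles nearest the present ones, or None.
- robot.sense(): the state.
- robot.grab_frame(name): name is "side" or "top" or "wrist"; returns a dict with "image" (400x640x3 uint8, red, green, blue), "range_z" (400x640 float32, m along the optical axis (not along the pixel's ray), 0 where there is no reading), "fx", "fy", "cx", "cy" (pixels), "R" (3x3) and "t" (3): a world point X has camera coordinates R X + t. Camera axes: x right, y down, z forward; pixel columns grow to the right and rows downward; lengths in m; the calibration is good to about 2 mm. A picture is of the moment at which its call begins.
A pose or a line that the arm cannot do raises robot.IKError and nothing moves.
- robot.close_job(): hands the job in; it is judged then, once.
The state is a dict: "t": time; "joint_pos": joint angles; "joint_velocities": joint speeds; "effort": joint torques, N m; "tcp_pos": TCP position; "tcp_rot": TCP orientation; "wrist_force": force on the tool from outside, world axes, zero at the start; "torque": the same for the moment, N m; "opening": opening from 0.0 (shut) to 1.0 (fully open); "gripper_force": force on a finger pad.
Only numpy, scipy, OpenCV 4.12 (cv2) and the standard library are available. Lean on these libraries where they do the work, as an engineer would, in place of code of your own. Each camera call takes 0.05 s, during which the arm holds its last target. There are 200 camera calls.

### The job

Slide the loose orange grip sleeve over the upright crank pin of the blue valve wheel, all the way down, and use it to crank the valve clockwise (seen from above) until it is fully closed against its stop. Then back it off exactly two full turns anticlockwise, and finish still gripping the sleeve, seated on its pin, with the wheel at rest. Leave the paint jar, palette, bottle, cup, brush and spatula where they are.

Things in the scene. Friction and masses are not known exactly. Their poses are not given: they have to be found in the camera images.
- sleeve: loose orange plastic grip sleeve, a plain tube 32 mm outside, 17 mm bore right through, 56 mm tall, 60 g, standing upright on the table beside a blue jar (which stands where varies); origin at the centre of its lower end, z up along the bore. Either end fits the pin, with 2.5 mm play all round; it turns freely on the pin
- valve: fixed brass valve body on an 84 mm foot flange, with a steel pipe 20 mm thick running 150 mm from it along its own +x at 30 mm height, and a small gauge on the pipe (top 71 mm above the table, 98 mm from the axis); origin on the table on the vertical wheel axis. Position and yaw vary. With the valve closed the crank pin lies in its +x direction, over the pipe
- axis (a point): point on the vertical wheel axis, at the height of pin_foot (92 mm above the table)
- pin_foot (a point): centre of the crank pin's foot: the flat 26 mm collar on the rim of the blue wheel on which the sleeve seats, 60 mm from the wheel axis, 92 mm above the table. The wheel is 132 mm across, rim 12 mm thick with its top 88 mm above the table, three spokes, hub top 98 mm above the table. Moves round with the wheel
- pin_tip (a point): top of the upright dark steel crank pin, 12 mm in diameter with a tapered top, 45 mm above pin_foot; a seated sleeve stands 11 mm higher than it
- wheel (a joint): angle of the wheel in rad: 0 is closed against the stop, grows anticlockwise seen from above as the valve opens, 6.283 a turn, other stop at 18. Starts 2.5 to 7 (0.4 to 1.1 turns open). Stiff, needs about 2 N at the pin, stays where it is left, and does not rise or sink
- jar: small blue paint jar with a white lid, 42 mm across, 50 mm tall, loose; origin at the centre of its underside; leave alone
- palette: white six-well paint palette, 125 x 180 x 14 mm, loose, flat on the table left of the valve; origin at the centre of its underside; leave alone
- bottle: green bottle, 58 mm across, 165 mm tall, loose; origin at the centre of its underside; leave alone
- cup: grey measuring cup, 86 mm across, 70 mm tall, with a flat handle reaching 130 mm along its own -x; origin at the centre of its underside; leave alone
- brush: paint brush lying on the table along its own x, left of the valve; leave alone
- spatula: spatula lying on the table along its own x, left of the valve; leave alone
Things that resemble listed ones, but are neither listed nor needed, are in the scene too. Of the things that look like the sleeve, the larger one is meant.

How it is judged:
On the way, in this order (a step that is already met when the one before it is completed fails the run):
1. the sleeve is slid fully down over the crank pin (horizontal distance between sleeve and pin_foot below 0.005 m and angle between sleeve's own z axis and vertical below 0.12 rad and z of sleeve in the frame of pin_foot between -0.004 and 0.004 m), for 0.1 s.
2. the gripped sleeve has cranked the valve closed against its stop (horizontal distance between sleeve and pin_foot below 0.005 m and angle between sleeve's own z axis and vertical below 0.12 rad and value of joint wheel below 0.1 rad and contact force between the fingers and sleeve above 3 N), for 0.1 s.
At the end, for the whole second after the job is handed in: Wheel two turns open (12.57 rad, within 0.3) and at rest; sleeve upright on the crank pin (within 5 mm of its axis, under 8 mm above its seat), fingers gripping it with over 3 N. Before: sleeve fully seated (4 mm), then wheel closed to within 0.1 rad of the stop by the gripped sleeve (horizontal distance between sleeve and pin_foot below 0.005 m and angle between sleeve's own z axis and vertical below 0.12 rad and z of sleeve in the frame of pin_foot between -0.004 and 0.008 m and value of joint wheel between 12.2664 and 12.8664 rad and velocity of joint wheel between -0.05 and 0.05 rad/s and contact force between the fingers and sleeve above 3 N); the arm keeps its last pose, push and grip.
It fails at once if the jar is pushed more than 25 mm or knocked over (distance of jar from where it was at the start of the episode above 0.025 m or angle between jar's own z axis and vertical above 0.5 rad).
It fails at once if the palette is pushed more than 25 mm or knocked over (distance of palette from where it was at the start of the episode above 0.025 m or angle between palette's own z axis and vertical above 0.5 rad).
It fails at once if the bottle is pushed more than 25 mm or knocked over (distance of bottle from where it was at the start of the episode above 0.025 m or angle between bottle's own z axis and vertical above 0.5 rad).
It fails at once if the cup is pushed more than 25 mm or knocked over (distance of cup from where it was at the start of the episode above 0.025 m or angle between cup's own z axis and vertical above 0.5 rad).
It fails at once if the brush or the spatula is pushed more than 25 mm (distance of any of brush, spatula from where it was at the start of the episode above 0.025 m).
It also fails if it takes over 72 s, if anything falls off the work surface, if the arm or the gripper's body presses on something with over 40 N, if the wrist force passes 120 N, or if a joint passes its speed limit or range.

## Working session

There is one attempt and no reset: what is moved stays moved. The work goes in short steps, each a Python script; the robot and the scene stay as the last script left them, time stands still between calls to the robot, and variables do not carry over. Pictures are saved under pics/ and viewed, at most 10 in all, crops included, and the job is handed in when it is done.

```bash
ls; mkdir -p pics; cat > h.py <<'E'
import numpy as np, cv2
from plant import robot
def snap(cam,name):
    f=robot.grab_frame(cam); np.savez('pics/'+name+'.npz',**f)
    cv2.imwrite('pics/'+name+'.png',f['image'][:,:,::-1]); return f
def load(name): return dict(np.load('pics/'+name+'.npz'))
def cloud(f):
    z=f['range_z']; v,u=np.mgrid[:z.shape[0],:z.shape[1]]
    P=np.stack([(u-f['cx'])/f['fx']*z,(v-f['cy'])/f['fy']*z,z],-1)
    W=(P-f['t'])@f['R']; W[z==0]=np.nan; return W
E
python3 - <<'E'
from h import *
for c in('top','side'):
    f=snap(c,c+'0'); print(c,f['fx'],f['R'].round(3).tolist(),f['t'])
print(robot.nose_length,robot.sense())
E
```

```text
pics
top 402.00185231188044 [[0.098, -0.995, 0.004], [-0.974, -0.096, -0.205], [0.205, 0.016, -0.979]] [-0.04605756  0.57525152  1.28276521]
side 381.556133269164 [[0.939, -0.344, -0.013], [-0.241, -0.628, -0.74], [0.247, 0.698, -0.673]] [-0.51350709  0.23449236  0.98696974]
0.011 {'t': 0.1, 'joint_pos': array([ 1.29309388,  0.46937733, -0.04860169,  1.53358162,  0.02411137,
        1.14097325, -0.0822963 ]), 'joint_velocities': array([-1.38457648e-03, -4.17155141e-04, -1.77075552e-04, -3.64860053e-03,
       -3.92281359e-03, -1.02207485e-03,  6.78589455e-05]), 'effort': array([ 3.15528259e-04, -5.11516750e+01, -4.70451883e-02, -2.38389301e+01,
        1.07807602e-02,  4.43255121e-03, -2.51374217e-06]), 'tcp_pos': array([ 0.16609366, -0.65368267,  0.21585221]), 'tcp_rot': array([-3.13984042e+00,  6.72709846e-05,  2.48846137e-01]), 'wrist_force': array([0.17207657, 0.34267602, 0.76821232]), 'torque': array([-0.04077403,  0.05885824,  0.03097343]), 'gripper_force': 0.0, 'opening': 1.0014301073227514}
```

View pics/top0.png

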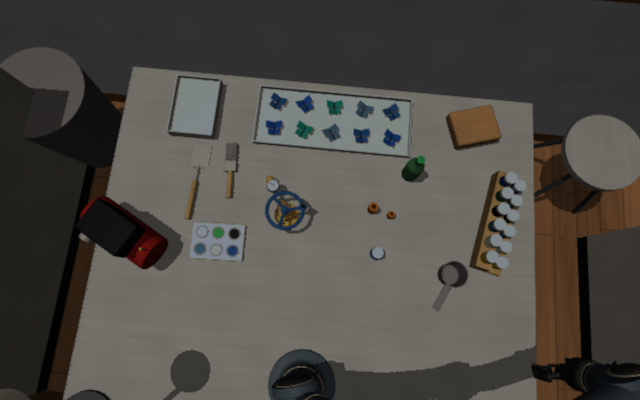

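View pics/side0.png

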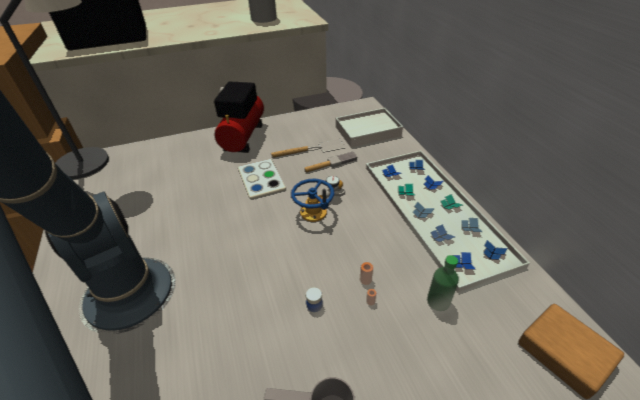

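The top view shows the valve wheel at about (286,211), the gauge at (272,185), the large sleeve at (373,208), a smaller decoy at (391,214) and the jar at (377,253). The side view has the pin at about (324,197) and the sleeve at (367,272).

```bash
python3 - <<'E'
from h import *
from scipy.optimize import least_squares
def fitcirc(X):
    r=least_squares(lambda p:np.hypot(X[:,0]-p[0],X[:,1]-p[1])-p[2],[*X[:,:2].mean(0),.06],loss='soft_l1',f_scale=.002); return r.x
for c in('top','side'):
    f=load(c+'0'); W=cloud(f); I=cv2.cvtColor(f['image'],cv2.COLOR_RGB2HSV).astype(int)
    u0,v0,u1,v1=(255,170,320,240) if c=='top' else (280,160,350,230)
    w=W[v0:v1,u0:u1].reshape(-1,3); h=I[v0:v1,u0:u1].reshape(-1,3)
    m=(h[:,0]>95)&(h[:,0]<125)&(h[:,1]>120)&(abs(w[:,2]-.085)<.012)
    cx=fitcirc(w[m]); print(c,'wheel',m.sum(),cx)
    hi=w[w[:,2]>.105]; print('high',hi[:,:].round(3).tolist()[:30])
    us=(362,196,383,218) if c=='top' else (355,258,378,287)
    w=W[us[1]:us[3],us[0]:us[2]].reshape(-1,3)
    s=w[(w[:,2]>.045)&(w[:,2]<.065)]; print('sleeve top',len(s),(np.nanmin(s,0)+np.nanmax(s,0))/2,np.nanmean(s,0),np.ptp(s,axis=0))
    g=(262,174,282,192) if c=='top' else (322,172,346,196)
    w=W[g[1]:g[3],g[0]:g[2]].reshape(-1,3); s=w[(w[:,2]>.05)&(w[:,2]<.078)];print('gauge',len(s),np.nanmean(s,0))
    im=f['image'][v0:v1,u0:u1,::-1]; big=cv2.resize(im,None,fx=6,fy=6,interpolation=cv2.INTER_CUBIC)
    us=(355,190,405,265) if c=='top' else (300,250,390,320)
    b2=cv2.resize(f['image'][us[1]:us[3],us[0]:us[2],::-1],(350,big.shape[0])); cv2.imwrite(f'pics/{c}crop.png',np.hstack([big,b2]))
E
```

```text
top wheel 396 [0.54221335 0.11084474 0.05748381]
high [[0.563, 0.06, 0.131], [0.563, 0.057, 0.136], [0.563, 0.054, 0.135], [0.564, 0.051, 0.132], [0.559, 0.06, 0.137], [0.56, 0.057, 0.134], [0.56, 0.053, 0.135], [0.56, 0.05, 0.135], [0.557, 0.06, 0.129], [0.557, 0.056, 0.134], [0.557, 0.053, 0.137], [0.557, 0.05, 0.134], [0.555, 0.056, 0.126], [0.555, 0.053, 0.127], [0.559, 0.051, 0.112], [0.555, 0.057, 0.109], [0.556, 0.054, 0.109], [0.556, 0.051, 0.107]]
sleeve top 58 [ 0.59025583 -0.17872493  0.05406606] [ 0.58984731 -0.17926614  0.05438213] [0.02926806 0.03014214 0.01768291]
gauge 138 [0.62589342 0.1629566  0.06854625]
side wheel 422 [0.54160921 0.10673187 0.05787311]
high [[0.555, 0.055, 0.137], [0.558, 0.057, 0.135], [0.559, 0.051, 0.139], [0.553, 0.051, 0.137], [0.556, 0.05, 0.137], [0.558, 0.049, 0.137], [0.563, 0.053, 0.132], [0.553, 0.05, 0.134], [0.556, 0.052, 0.131], [0.559, 0.05, 0.133], [0.562, 0.052, 0.13], [0.553, 0.052, 0.129], [0.555, 0.049, 0.13], [0.558, 0.049, 0.129], [0.561, 0.049, 0.128], [0.552, 0.048, 0.129], [0.554, 0.047, 0.129], [0.559, 0.051, 0.124], [0.561, 0.049, 0.126], [0.552, 0.05, 0.123], [0.555, 0.049, 0.123], [0.557, 0.047, 0.124], [0.561, 0.049, 0.121], [0.553, 0.051, 0.119], [0.555, 0.049, 0.119], [0.557, 0.047, 0.121], [0.561, 0.049, 0.118], [0.553, 0.051, 0.115], [0.556, 0.052, 0.113], [0.557, 0.047, 0.117]]
sleeve top 121 [ 0.58715851 -0.18248967  0.05265062] [ 0.58669511 -0.1830502   0.0541897 ] [0.03166457 0.03129317 0.01483391]
gauge 112 [0.62459529 0.15748995 0.06918544]
```

View pics/topcrop.png

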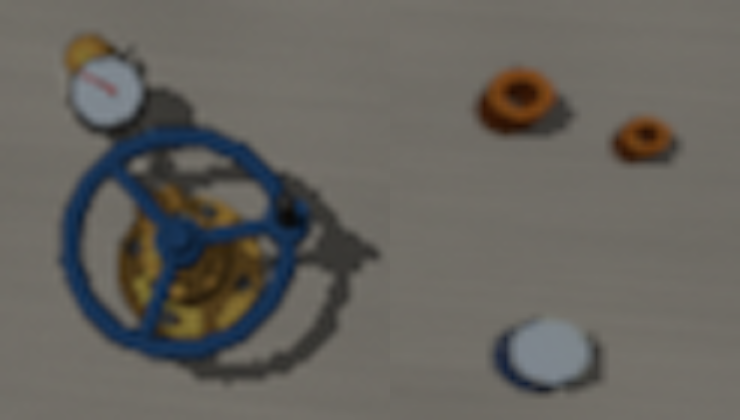

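Axis is about (0.542,0.109), the pin tip about (0.559,0.053) and the valve yaw about 0.55, so the wheel is at about 4.45 rad. The sleeve is near (0.589,-0.181). I'll hover over the pin, then the sleeve, with the same hand attitude to refine with the wrist camera.

```bash
python3 - <<'E'
from h import *
import math
for yaw in (math.pi/2,-math.pi/2,1.2,-1.2,-1.9,1.9):
    ok=[]
    for p in [(.589,-.181,.03),(.589,-.181,.3)]+[(.542+.06*math.cos(a),.109+.06*math.sin(a),z) for a in np.arange(0,6.28,.8) for z in(.12,.2)]:
        q=robot.inverse_kinematics(p,[math.pi,0,yaw]); ok.append(q)
    print(yaw,[o is not None for o in ok].count(False), np.round(np.ptp([o for o in ok if o is not None],axis=0),2) if any(o is not None for o in ok) else '')
Y=math.pi/2
p=robot.sense()['tcp_pos']
robot.move_straight([p[0],p[1],.29],vel=.2)
robot.goto([.589,-.181,.28],[math.pi,0,Y]); print(robot.sense()['t'],robot.sense()['tcp_pos'])
robot.goto([.559,.053,.28],[math.pi,0,Y]); print(robot.sense()['t'],robot.sense()['tcp_pos'],robot.sense()['joint_pos'])
f=snap('wrist','wpin'); print(f['R'].round(3),f['t'])
robot.goto([.589,-.181,.199],[math.pi,0,Y]); print(robot.sense()['t'],robot.sense()['tcp_pos'])
f=snap('wrist','wslv')
a,b=[cv2.imread(f'pics/{n}.png') for n in('wpin','wslv')]
cv2.imwrite('pics/wboth.png',cv2.resize(np.vstack([a,b]),None,fx=.75,fy=.75))
E
```

```text
1.5707963267948966 0 [0.33 0.31 0.61 0.47 0.46 0.48 1.02]
-1.5707963267948966 0 [1.23 0.48 2.3  0.4  1.74 0.34 4.98]
1.2 0 [0.26 0.34 0.64 0.47 0.49 0.49 1.04]
-1.2 0 [1.61 0.4  1.33 0.53 0.79 0.54 0.38]
-1.9 0 [1.48 0.48 2.28 0.49 1.74 0.41 5.02]
1.9 0 [0.38 0.3  0.58 0.47 0.45 0.47 1.01]
2.8833 [ 0.58858439 -0.182836    0.27979062]
3.8167 [0.55966823 0.05063448 0.27980924] [ 0.41935968  0.31741915 -0.74023866  1.69259099  0.2273848   1.21984262
 -0.37806183]
[[ 1.    -0.003 -0.001]
 [-0.002 -0.962  0.273]
 [-0.002 -0.273 -0.962]] [-0.55829908 -0.00213816  0.45511517]
4.85 [ 0.58966074 -0.17885516  0.19973869]
```

View pics/wboth.png

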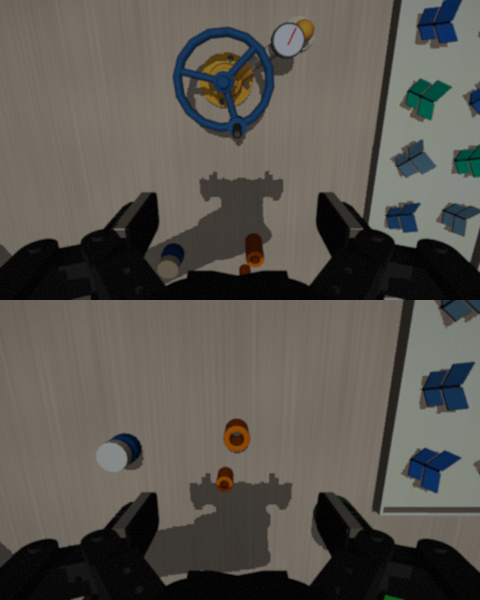

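The wrist views show the pin tip at about (316,175) in the full-size frame and the sleeve's top ring at about (315,182). The jar lies to the left and the decoy just below the sleeve, so closing along x is clear of both.

```bash
python3 - <<'E'
from h import *
f=load('wpin');W=cloud(f)
w=W[155:190,295:335].reshape(-1,3); s=w[w[:,2]>.100]; s=s[np.hypot(s[:,0]-.559,s[:,1]-.053)<.02]
for lo,hi in((.10,.115),(.115,.125),(.125,.133),(.133,.14)):
    q=s[(s[:,2]>lo)&(s[:,2]<hi)]; print('pin',lo,len(q),q.mean(0).round(4),q.min(0).round(4),q.max(0).round(4))
I=cv2.cvtColor(f['image'],cv2.COLOR_RGB2HSV).astype(int)
w=W[30:190,220:375].reshape(-1,3);h=I[30:190,220:375].reshape(-1,3)
m=(h[:,0]>95)&(h[:,0]<125)&(h[:,1]>120)&(abs(w[:,2]-.085)<.012); X=w[m]; X=X[np.hypot(X[:,0]-.542,X[:,1]-.108)>.045]
e=X[X[:,2]>.086]; c=cv2.minEnclosingCircle((X[:,:2]*1000).astype(np.float32)); print('wheel',c,X[:,2].max())
from scipy.optimize import least_squares
print(least_squares(lambda p:np.hypot(e[:,0]-p[0],e[:,1]-p[1])-p[2],[.542,.108,.06],loss='soft_l1',f_scale=.002).x,len(e))
f=load('wslv');W=cloud(f)
w=W[150:215,290:340].reshape(-1,3)
print('zmax',np.nanmax(w[:,2]))
s=w[(w[:,2]>.052)&(w[:,2]<.060)]; c=cv2.minEnclosingCircle((s[:,:2]*1000).astype(np.float32)); print('sleeve',len(s),s.mean(0),c,s.min(0),s.max(0))
I=cv2.cvtColor(f['image'],cv2.COLOR_RGB2HSV); 
print(robot.sense()['tcp_pos'])
E
```

```text
pin 0.1 34 [0.5584 0.0583 0.1076] [0.5526 0.0555 0.1001] [0.564  0.0595 0.1145]
pin 0.115 28 [0.5587 0.0582 0.12  ] [0.5528 0.0555 0.1152] [0.5639 0.0596 0.1247]
pin 0.125 28 [0.558  0.057  0.1298] [0.553  0.0483 0.1254] [0.5637 0.0595 0.133 ]
pin 0.133 131 [0.5583 0.0543 0.136 ] [0.5531 0.0483 0.133 ] [0.5636 0.0592 0.1395]
wheel ((543.0034790039062, 108.46382141113281), 67.72126770019531) 0.09648674164265474
[0.54127234 0.11142202 0.05844593] 4183
zmax 0.05881012657799595
sleeve 736 [ 0.58797432 -0.18030503  0.05645668] ((587.9112548828125, -180.95819091796875), 15.868288040161133) [ 0.57270308 -0.19581178  0.05208099] [ 0.6034846  -0.1653488   0.05881013]
[ 0.58984914 -0.17831267  0.20006355]
```

```bash
python3 - <<'E'
from h import *
import math
Y=math.pi/2
s=robot.sense(); print(s['t'],s['tcp_pos'],s['joint_velocities'].round(3))
robot.grip(.75); robot.move_straight([.588,-.1807,.12],vel=.15); robot.sleep(.4)
for _ in range(3): s=robot.sense(); print(s['t'],s['tcp_pos'],s['tcp_rot'],s['opening']); robot.sleep(.1)
E
```

```text
4.9 [ 0.58984914 -0.17831267  0.20006355] [-0.01  -0.008 -0.002  0.     0.003  0.    -0.   ]
6.325 [ 0.58823182 -0.18075913  0.1204819 ] [3.14080844e+00 3.72374578e-04 1.57079848e+00] 0.7485425147094373
6.425 [ 0.58805401 -0.18074538  0.12021618] [3.14131135e+00 1.88156691e-04 1.57077589e+00] 0.7517556369299068
6.525 [ 0.5880219  -0.18070932  0.12007619] [3.14148561e+00 6.48695541e-05 1.57081708e+00] 0.7518302413550902
```

```bash
python3 - <<'E'
from h import *
robot.move_straight([.588,-.1807,.030],vel=.12); robot.sleep(.3)
print(robot.sense()['tcp_pos'])
robot.grip(0,60); s=robot.sense(); print(s['t'],s['tcp_pos'],s['opening'],s['gripper_force'])
robot.move_straight([.588,-.1807,.19],vel=.2)
robot.move_straight([.5583,-.02,.19],vel=.25); robot.sleep(.4)
s=robot.sense(); print(s['t'],s['tcp_pos'],s['opening'],s['gripper_force'])
f=snap('wrist','wheld'); snap('side','sheld'); 
a,b=[cv2.imread(f'pics/{n}.png') for n in('wheld','sheld')]
cv2.imwrite('pics/held.png',np.vstack([a[:300],cv2.resize(b[120:270,180:500],(640,300))]))
E
```

```text
[ 0.58834245 -0.18083985  0.03060268]
8.2417 [ 0.58823563 -0.18075396  0.03047945] 0.33705479275866307 58.9858594765974
10.3917 [ 0.55840272 -0.02067243  0.189939  ] 0.33918820678023437 59.25281545263715
```

View pics/held.png

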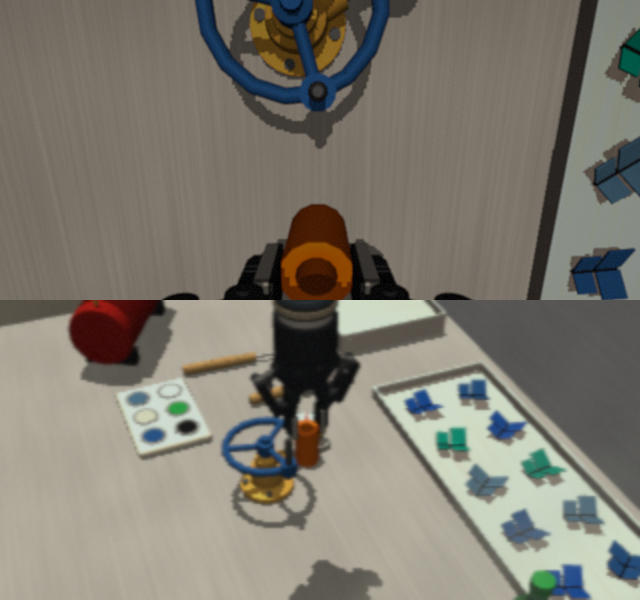

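The sleeve is held upright, with its top ring at about (317,272) in the wrist picture and the pin tip at about (317,92). I'll measure both from this same frame, then insert.

```bash
python3 - <<'E'
from h import *
f=load('wheld');W=cloud(f)
w=W[75:115,300:335].reshape(-1,3); s=w[(w[:,2]>.125)&(w[:,2]<.145)]
c=cv2.minEnclosingCircle((s[:,:2]*1000).astype(np.float32)); print('pin',len(s),s.mean(0).round(4),c,s.min(0),s.max(0))
w=W[200:300,278:356].reshape(-1,3); I=cv2.cvtColor(f['image'],cv2.COLOR_RGB2HSV)[200:300,278:356].reshape(-1,3)
w=w[(I[:,0]<15)&(I[:,1]>150)]; zt=np.nanpercentile(w[:,2],97); print('z',zt)
s=w[w[:,2]>zt-.004]; c=cv2.minEnclosingCircle((s[:,:2]*1000).astype(np.float32)); print('slv',len(s),s.mean(0).round(4),c,s.min(0),s.max(0))
side=w[(w[:,2]<zt-.01)]
for z in(.165,.175,.185,.195,.205): q=side[abs(side[:,2]-z)<.004]; print(z,len(q),q.max(0) if len(q) else '')
E
```

```text
pin 337 [0.5583 0.0536 0.1359] ((558.26318359375, 53.64387893676758), 5.859671592712402) [0.55267363 0.04817383 0.13198404] [0.56370948 0.05931004 0.13943184]
z 0.21712482135730984
slv 1636 [ 0.5571 -0.0218  0.216 ] ((557.5593872070312, -18.02920150756836), 17.609970092773438) [ 0.54234112 -0.03196446  0.21312567] [ 0.57237831 -0.00492005  0.22970581]
0.165 115 [ 0.57128155 -0.00505895  0.16896653]
0.175 240 [ 0.57167052 -0.0052213   0.1789903 ]
0.185 425 [ 0.57171089 -0.00527949  0.18899957]
0.195 576 [ 0.57271269 -0.00508146  0.19898637]
0.205 588 [ 0.57216391 -0.00510153  0.20711198]
```

```bash
python3 - <<'E'
from h import *
robot.move_straight([.5588,.0540,.180],vel=.15); robot.sleep(.3); s=robot.sense(); print(s['tcp_pos'],s['wrist_force'])
c=robot.move_straight([.5588,.0540,.1205],vel=.04,contact_N=6)
s=robot.sense(); print(c,s['t'],s['tcp_pos'],s['wrist_force'],s['opening'],s['gripper_force'])
snap('wrist','wins'); snap('side','sins')
a,b=[cv2.imread(f'pics/{n}.png') for n in('wins','sins')]
cv2.imwrite('pics/ins.png',np.vstack([a[100:],cv2.resize(b[120:270,180:500],(640,300))]))
E
```

```text
[0.55895881 0.05302713 0.1800473 ] [-0.09879933 -0.22403327 -1.20010235]
True 12.7833 [0.55882732 0.05409875 0.12239335] [-0.12695518 -0.69773573  4.31578443] 0.3344922444491943 59.78812200955872
```

View pics/ins.png

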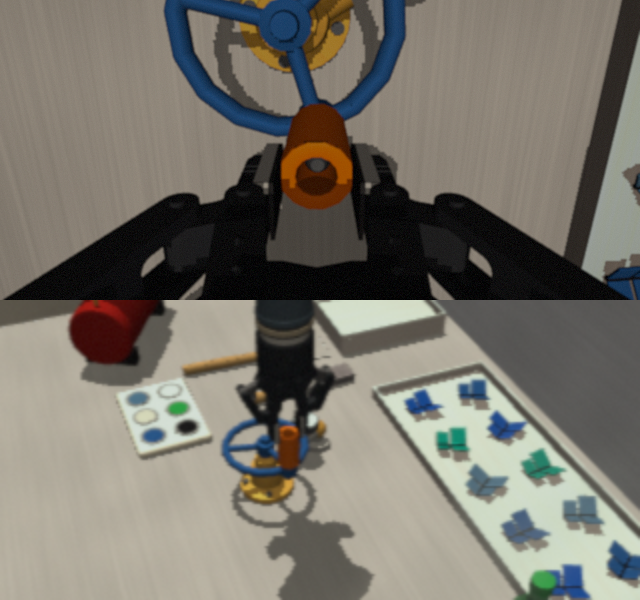

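The sleeve is seated: contact came at z=0.1224 against an expected 0.122, and the pin shows inside the bore at about (317,165). I'll crank in a first arc and check the radial force.

```bash
cat >> h.py <<'E'
AX=np.array([.5412,.1110]); OFF=np.array([.0005,.0003]); R=.060
def arc(a0,a1,z=.1223,vel=.08,contact=25,step=.3,ax=AX):
    n=max(1,int(np.ceil(abs(a1-a0)/step))); out=[]
    for a in np.linspace(a0,a1,n+1)[1:]:
        u=np.array([np.cos(a),np.sin(a)]); t=np.array([-u[1],u[0]])
        c=robot.move_straight([*(ax+OFF+R*u),z],vel=vel,contact_N=contact)
        s=robot.sense(); F=s['wrist_force']; p=s['tcp_pos'][:2]-ax-OFF
        out.append((a,np.arctan2(p[1],p[0]),F[:2]@u,F[:2]@t,F[2],s['tcp_pos'][2]))
        if c: print('contact'); break
    print(s['t'],s['gripper_force']); print(np.round(out,3)); return c
E
python3 - <<'E'
from h import *
robot.sleep(.1)
arc(-1.281,-1.281-1.5)
E
```

```text
14.8417 60.2896658944519
[[-1.581 -1.601  0.451 -3.154  3.934  0.122]
 [-1.881 -1.899  0.582 -2.155  3.939  0.122]
 [-2.181 -2.198  1.116 -1.259  4.579  0.122]
 [-2.481 -2.498  1.324 -1.093  4.053  0.122]
 [-2.781 -2.797  0.745 -1.987  4.872  0.122]]
```

```bash
python3 - <<'E'
from h import *
arc(-2.781,-5.5,contact=25)
robot.sleep(.4); s=robot.sense(); print(s['wrist_force'])
arc(-5.5,-6.1,vel=.03,contact=12,step=.12)
robot.sleep(.4); s=robot.sense(); p=s['tcp_pos'][:2]-AX-OFF; print(s['t'],np.arctan2(p[1],p[0]),np.hypot(*p),s['wrist_force'],s['gripper_force'])
snap('wrist','wclosed'); snap('top','tclosed')
a,b=[cv2.imread(f'pics/{n}.png') for n in('wclosed','tclosed')]
cv2.imwrite('pics/closed.png',np.vstack([a[:300],cv2.resize(b[150:255,200:424],(640,300))]))
E
```

```text
18.3417 60.36937772441888
[[-3.053 -3.062  1.801 -1.18   4.825  0.122]
 [-3.325  2.951  0.806 -0.601  5.319  0.122]
 [-3.597  2.682  2.067 -1.09   6.033  0.122]
 [-3.869  2.409  2.316 -0.421  5.391  0.122]
 [-4.14   2.133  1.931 -0.82   4.515  0.122]
 [-4.412  1.86   2.455 -0.422  4.436  0.123]
 [-4.684  1.585  1.469 -0.58   4.528  0.123]
 [-4.956  1.309  2.612 -0.599  4.456  0.123]
 [-5.228  1.035  1.614 -2.129  4.737  0.122]
 [-5.5    0.761  1.79  -0.389  4.353  0.122]]
[3.01747257 0.48831278 4.75339118]
contact
20.1833 60.19854938640492
[[-5.62   0.688  1.154  1.336  6.033  0.122]
 [-5.74   0.569  2.194  1.614  5.837  0.122]
 [-5.86   0.501  1.061  7.515  5.74   0.122]
 [-5.98   0.509  0.416  2.18   2.595  0.122]]
20.5833 0.5076079206172673 0.06033621858668646 [-2.79380035  1.34919523 -0.71366703] 59.89278862718493
```

View pics/closed.png

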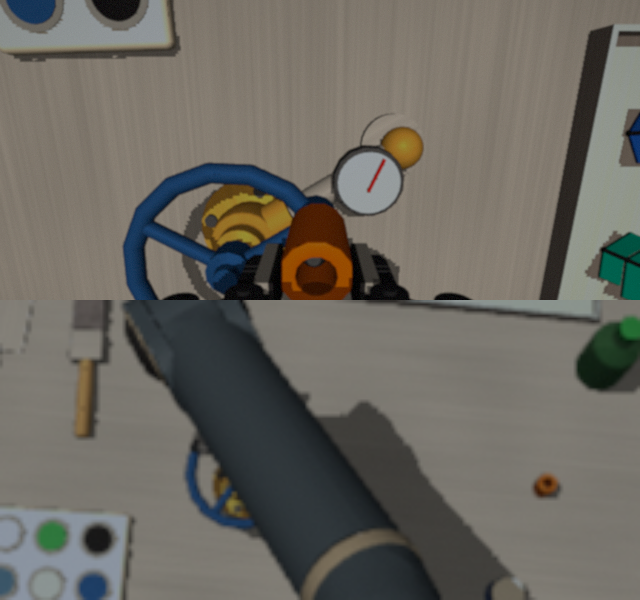

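The wheel is closed: the pin sits over the pipe next to the gauge (368,180), and a force jump stopped it at the predicted angle. I'll press it gently once more, then back off one turn and check.

```bash
python3 - <<'E'
from h import *
tp=2*np.pi
arc(.507,.41,vel=.03,contact=15,step=.1); robot.sleep(.3)
s=robot.sense(); p=s['tcp_pos'][:2]-AX-OFF; a=np.arctan2(p[1],p[0]); print('stop',a,np.hypot(*p),s['wrist_force'],s['joint_pos'].round(2))
arc(a,.577+tp,contact=25); robot.sleep(.3)
s=robot.sense(); p=s['tcp_pos'][:2]-AX-OFF; print(s['t'],np.arctan2(p[1],p[0]),np.hypot(*p),s['wrist_force'],s['gripper_force'],s['joint_pos'].round(2))
E
```

```text
21.025 59.957633285812335
[[ 0.41   0.503 -2.58   9.866  1.021  0.123]]
stop 0.5032705599759949 0.06036837786655168 [-6.28556971  8.93606594 -0.02515101] [ 0.19  0.55 -0.67  1.76  0.38  0.97 -0.61]
29.4583 60.69894879270578
[[ 7.920e-01  7.980e-01 -3.320e-01  1.487e+00  1.898e+00  1.230e-01]
 [ 1.081e+00  1.098e+00  5.960e-01  1.632e+00  3.269e+00  1.230e-01]
 [ 1.370e+00  1.386e+00  1.205e+00  2.150e+00  4.877e+00  1.230e-01]
 [ 1.659e+00  1.673e+00  1.183e+00  2.406e+00  4.323e+00  1.220e-01]
 [ 1.948e+00  1.963e+00  1.485e+00  2.504e+00  6.202e+00  1.220e-01]
 [ 2.237e+00  2.253e+00  1.403e+00  8.360e-01  6.294e+00  1.220e-01]
 [ 2.526e+00  2.549e+00  1.829e+00  5.930e-01  5.920e+00  1.220e-01]
 [ 2.815e+00  2.849e+00  6.950e-01  7.310e-01  5.243e+00  1.220e-01]
 [ 3.104e+00 -3.140e+00  1.075e+00  7.540e-01  6.110e+00  1.220e-01]
 [ 3.393e+00 -2.851e+00  6.600e-01  8.780e-01  6.512e+00  1.220e-01]
 [ 3.682e+00 -2.564e+00  7.300e-01  5.260e-01  5.331e+00  1.220e-01]
 [ 3.971e+00 -2.280e+00 -1.447e+00  2.147e+00  4.957e+00  1.220e-01]
 [ 4.260e+00 -2.006e+00  4.140e-01  1.382e+00  4.499e+00  1.220e-01]
 [ 4.549e+00 -1.727e+00  1.025e+00  1.876e+00  5.728e+00  1.220e-01]
 [ 4.838e+00 -1.442e+00  7.530e-01  7.690e-01  4.818e+00  1.220e-01]
 [ 5.126e+00 -1.157e+00  8.160e-01 -4.100e-02  4.313e+00  1.220e-01]
 [ 5.415e+00 -8.730e-01  1.566e+00  6.350e-01  4.535e+00  1.220e-01]
 [ 5.704e+00 -5.860e-01  1.691e+00  1.050e+00  4.828e+00  1.220e-01]
 [ 5.993e+00 -3.000e-01  1.410e+00  8.150e-01  4.828e+00  1.220e-01]
 [ 6.282e+00 -6.000e-03  4.650e-01  6.760e-01  4.311e+00  1.220e-01]
 [ 6.571e+00  2.880e-01  4.080e-01  9.220e-01  5.949e+00  1.220e-01]
 [ 6.860e+00  5.840e-01  7.030e-01  6.780e-01  5.190e+00  1.220e-01]]
29.7583 0.5838134747568432 0.05993387070744433 [0.58614036 0.3263259  5.81467565] 60.70083529979456 [ 0.18  0.54 -0.66  1.76  0.38  0.96 -0.62]
```

The stop is confirmed at a sleeve angle of about 0.503 with a 10 N push. One turn is done; now the second turn and a final look.

```bash
python3 - <<'E'
from h import *
tp=2*np.pi
arc(.577+tp,.577+2*tp,contact=25); robot.sleep(.8)
s=robot.sense(); p=s['tcp_pos'][:2]-AX-OFF; print(s['t'],np.arctan2(p[1],p[0]),np.hypot(*p),s['tcp_pos'],s['wrist_force'],s['gripper_force'])
snap('wrist','wend'); snap('side','send')
a,b=[cv2.imread(f'pics/{n}.png') for n in('wend','send')]
cv2.imwrite('pics/end.png',np.vstack([a[:300],cv2.resize(b[120:270,180:500],(640,300))]))
E
```

```text
37.6333 60.75136373110581
[[ 7.1590e+00  8.9400e-01  4.0000e-02  1.2260e+00  6.2550e+00  1.2200e-01]
 [ 7.4590e+00  1.1980e+00 -6.5000e-02  1.2920e+00  7.0820e+00  1.2200e-01]
 [ 7.7580e+00  1.4990e+00  6.8800e-01  2.5450e+00  7.4060e+00  1.2200e-01]
 [ 8.0570e+00  1.8010e+00 -4.1100e-01  1.3160e+00  8.0770e+00  1.2200e-01]
 [ 8.3560e+00  2.1050e+00  7.9000e-01  1.4320e+00  7.7150e+00  1.2200e-01]
 [ 8.6550e+00  2.4060e+00  1.2110e+00  1.8300e-01  6.5980e+00  1.2200e-01]
 [ 8.9550e+00  2.7070e+00  3.7600e-01  9.3100e-01  8.2530e+00  1.2200e-01]
 [ 9.2540e+00  3.0090e+00 -3.0000e-01 -5.6500e-01  7.7710e+00  1.2200e-01]
 [ 9.5530e+00 -2.9740e+00 -1.0810e+00  8.1700e-01  6.5590e+00  1.2200e-01]
 [ 9.8520e+00 -2.6810e+00 -1.6660e+00  1.1020e+00  5.8350e+00  1.2200e-01]
 [ 1.0151e+01 -2.3900e+00 -5.4400e-01  1.1040e+00  5.9480e+00  1.2200e-01]
 [ 1.0451e+01 -2.1010e+00 -1.3010e+00  1.8500e+00  5.9990e+00  1.2200e-01]
 [ 1.0750e+01 -1.8140e+00 -1.2140e+00  1.0600e+00  5.0430e+00  1.2200e-01]
 [ 1.1049e+01 -1.5270e+00 -1.7200e-01  1.9240e+00  5.8070e+00  1.2200e-01]
 [ 1.1348e+01 -1.2380e+00  3.5800e-01  6.2900e-01  5.5840e+00  1.2200e-01]
 [ 1.1647e+01 -9.4700e-01  5.4300e-01 -5.1300e-01  6.5260e+00  1.2200e-01]
 [ 1.1947e+01 -6.5300e-01  6.6100e-01 -2.3900e-01  6.2600e+00  1.2200e-01]
 [ 1.2246e+01 -3.5700e-01  4.7700e-01 -2.2100e-01  6.5630e+00  1.2200e-01]
 [ 1.2545e+01 -5.2000e-02  1.1160e+00 -6.4300e-01  6.0910e+00  1.2200e-01]
 [ 1.2844e+01  2.5800e-01  1.4210e+00  1.4000e-01  6.0520e+00  1.2200e-01]
 [ 1.3143e+01  5.7300e-01  1.1670e+00 -1.1000e-02  6.3310e+00  1.2200e-01]]
38.4333 0.5721692070668873 0.0594579359957963 [0.59168798 0.14349392 0.12240727] [1.6916203  0.45623005 5.47602412] 60.75327405938879
```

View pics/end.png

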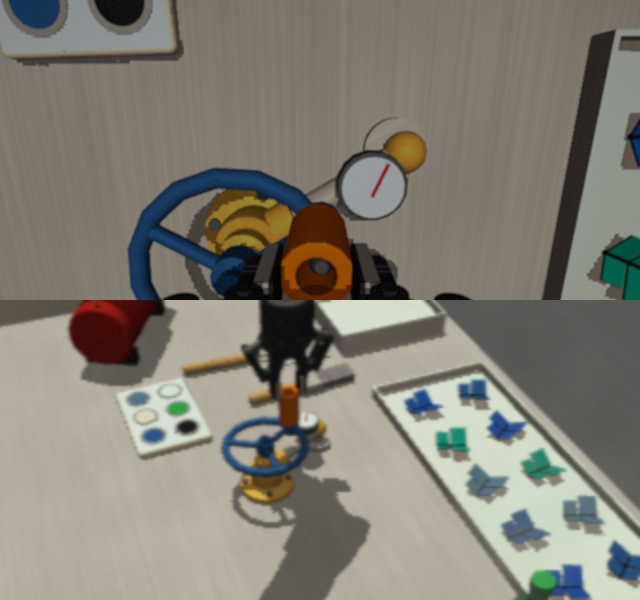

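The final view shows the sleeve still on the pin (pin visible in the bore at about (320,268)), over the pipe beside the gauge, exactly two turns from the stop. Handing in.

```bash
python3 -c "
from plant import robot
print(robot.close_job())"
```

```text
the job is handed in; nothing more can be done
None
```

I seated the sleeve on the crank pin, cranked the valve closed against its stop, backed it off two full turns and handed the job in at about 38 s, still gripping the sleeve with about 60 N; no verdict came back.

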